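Check that a brake lever stops short of its handlebar grip

TASK

Two handlebar ends stand on the bench; check the brake lever, the one on the stand with the round fluid reservoir. With the tips or backs of the fingers, press its lever in towards the grip until it comes against its stop, short of the bar, and keep it there for two seconds without forcing it; then ease the lever back out to rest without letting it snap, and move clear. Grasp nothing and do not touch the rubber grip; leave the other lever and the loose things on the bench as they are.

Things in the scene. Friction and masses are not known exactly. Their poses are not given: they have to be found in the camera images.
- brake_stand: Fixed stand of the lever to check: dark base plate 110 x 240 x 12 mm, post at y = 100 mm, bar along its y 120 mm above the bench, round white reservoir with black lid (54 mm wide, top 194 mm up) at (8, 66) mm. Origin: plate's underside centre, under the bar. The lever is on the bar's +x side, pivot at (40, 60, 120) mm, free end towards -y; pressing in pushes it along the stand's -x.
- brake_grip: Black ribbed rubber grip with a steel end cap, on that bar: 32 to 40 mm in diameter, from y = +25 mm to -107 mm of the stand, axis 120 mm above the bench. Origin: on the bar's axis, 120 mm above the stand's origin; axes as the stand's. Not to be touched.
- brake_lever (a joint): Lever angle in rad: 0 at rest, grows as pressed in, firm stop at 0.24. Aluminium blade 20 mm tall (110 to 130 mm above the bench), 11 mm thick, ball end 22 mm wide, 152 mm from the upright pivot. Return spring: at the press point about 2 N to start, 4.5 N at the stop; let go, it snaps back to 0. Gap to the grip near the free end: about 63 mm at rest, 30 mm at the stop.
- brake_press (a point): Point on the outer face (away from the bar) of the brake lever, at half height, 124 mm from the pivot and 30 mm before the ball's centre: a good place to press. At rest it is (87, -55, 120) mm in the stand's axes. It moves some 30 mm between rest and stop.
- clutch_stand: The other stand, fixed: the same parts mirrored (post and pivot at -y, lever's free end towards +y, lever also on the +x side), without a reservoir. Origin: centre of the base plate's underside.
- clutch_lever (a joint): Angle of the other lever in rad, 0 at rest; to stay at rest.
- control_unit: Loose open control unit: aluminium tray 130 x 170 x 28 mm with a green circuit board. Origin: centre of its underside. Leave alone.
- relay: Loose black relay, a block 30 x 30 x 32 mm. Origin: centre of its underside. Leave alone.
- screwdriver: Loose blue-handled screwdriver, 170 mm long, lying along its own x on the bench. Leave alone.
- jar: Loose small closed jar, 44 mm wide and 55 mm tall, standing on the bench. Origin: centre of its underside. Leave alone.

How it is judged (in metres and radians):
On the way, in this order (a step that is already met when the one before it is completed fails the run):
1. the fingers press the brake lever against its stop (within 0.02 rad) and keep it there for 1.5 s (value of joint brake_lever above 0.22 rad and contact force between the fingers and brake_lever above 1 N), for 1.5 s.
2. the brake lever is back at rest (value of joint brake_lever below 0.02 rad), for 0.2 s.
At the end, for the whole second after the job is handed in: Both levers are at rest (within 0.02 rad of 0) and no loose thing is more than 10 mm from its start (value of joint each of brake_lever, clutch_lever below 0.02 rad and distance of each of control_unit, relay, screwdriver, jar from where it was at the start of the episode below 0.01 m); the robot touches nothing.
It fails at once if the lever is forced: more than 38 N between fingers and brake lever (contact force between the fingers and brake_lever above 38 N).
It fails at once if the brake lever snaps back (faster than 3 rad/s) (velocity of joint brake_lever below -3 rad/s).
It fails at once if the brake's rubber grip is touched with more than 1 N (or pinched together with the lever) (contact force between any of the fingers, the arm and brake_grip above 1 N).
It fails at once if the other lever is moved by more than 0.03 rad (value of joint clutch_lever above 0.03 rad).
It fails at once if a loose thing is moved or lifted by more than 15 mm (distance of any of control_unit, relay, screwdriver, jar from where it was at the start of the episode above 0.015 m).
It also fails if it takes over 48 s, if anything falls off the work surface, if the arm or the gripper's body presses on something with over 40 N, if the wrist force passes 120 N, or if a joint passes its speed limit or range.

ROBOT

A 6-joint arm with a two-finger parallel gripper is mounted at the origin on the work surface. World frame = base frame: x ahead of the robot, y to its left, z up, the work surface at z = 0. Lengths are in mm, angles in degrees, forces in N, time in s.
With the tool pointing down it reaches from about 250 to 800 mm from the base axis. Payload 8.5 kg.
Tool frame: the origin (TCP) lies midway between the tips of the shut fingers; the grasp point (between the pads) lies 19 mm behind it; z points along the fingers, y is the direction in which the jaws open and shut (so a half turn about z gives the same grasp; the last joint's range is limited). The gripper opens to 85 mm and grips with 20 to 120 N. Pads are 22 mm wide; open, the fingers measure 114 mm over their backs; the gripper's body (76 mm by 85 mm) begins 54 mm behind the grasp point. The pads swing forward as they close: fully open they stand 13 mm farther back than shut.
Start: joints at [63.312, 13.648, -0.773, 75.585, 0, 90], TCP at [235.776, 469.029, 231.276] pointing down, gripper open.
Joint ranges: [-152.45, 152.45], [-59.26, 108.67], [-65.41, 83.53], [-104.44, 129.93], [-82.83, 76.93], [-180, 180]. Speed limits (degrees/s): [127.2, 127.2, 159.86, 180, 180, 180].

INTERFACE

Orientations are given as [roll, pitch, yaw] about the fixed x, y, z axes, in that order (R = Rz(yaw) Ry(pitch) Rx(roll)).
In Python, from rig import manip gives the robot as it stands.
- The arm moves only by the tool apply_moves, never from a script. Its argument "rows" is a list of rows, each a list of 5 numbers: the finger opening in mm, from 0 to 85.4, then the shift along the tool's x, y, z in units of 50 mm (1.0 is 50 mm), then the turn about the tool's z in units of 5 degrees (1.0 is 5 degrees). A call has exactly 8 rows; each row is the pose to reach, as a shift and turn from the pose measured when the call began, along the tool's axes at that moment; what a row does not reach only later rows make up. A row lasts 1/10 s, in which the tool goes at most 50 mm and 8.59 degrees, less where a joint would pass 70% of its speed; a pose out of reach is approached as far as the arm can. A call with a gripper value outside its range is refused whole. The fingers move at their own pace and stop on an object; "grip_force" is the grip in N (left out, the last holds). Time passes only in rows, so rows that repeat a pose let the fingers close, or fill a call up. It gives the time, the measured TCP pose, the force and the opening at its end, in the units of the state.
- manip.sense(): the state, without advancing time (a new reading comes with each control period).
- manip.snapshot(name): name is "scene" or "top"; returns a dict with "img" (400x640x3 uint8, red, green, blue), "fov_y" (degrees; the focal length in pixels is half the picture's height over the tangent of half this angle, whatever the lens; pixels are square), "cx", "cy" (the principal point, pixels), "view" (4x4, takes a point from world to camera coordinates). Camera axes: x right, y up, looking along -z (the intrinsics and any distortion apply to the point x, -y, -z); pixel columns grow to the right and rows downward; lengths in mm; the calibration is good to about 2 mm. A picture is of the moment at which its call begins. There is no depth.
- manip.close_job(): hands the job in, once; it reports no verdict.
The state is a dict: "time": time; "joint_positions": joint angles; "joint_velocities": joint speeds; "joint_torque": joint torques, N m; "tcp_pos": TCP position; "eef_rot": TCP orientation; "ft_force": force on the tool from outside, world axes, zero at the start; "torque": the same for the moment, N m; "finger_gap": opening from 0.0 (shut) to 1.0 (fully open).
Only numpy, scipy, OpenCV 4.12 (cv2) and the standard library are available. Lean on these libraries where they do the work, as an engineer would, in place of code of your own. Each camera call takes 0.05 s, during which the arm holds its last target.

## Working session

There is one attempt and no reset: what is moved stays moved. The work goes in short steps, Python scripts to look and compute and a tool call to move; the robot and the scene stay as the last step left them, time stands still between calls to the robot, and variables do not carry over. Pictures are saved under pics/ and viewed, and the job is handed in when it is done.

Besides the shell and the picture viewer there is one more tool, called after "Request:" as name([rows], argument=value, ...), one row to a line, values as JSON. apply_moves: Moves the arm, as the interface text tells. Its arguments: {"type":"object","properties":{"rows":{"type":"array","items":{"type":"array","items":{"type":"number"}}},"grip_force":{"type":"number"}},"required":["rows"]}

```bash
mkdir -p pics
python3 - <<'E'
from rig import manip
import cv2,numpy as np,pickle
for n in ("scene","top"):
    s=manip.snapshot(n); pickle.dump(s,open(n+".pkl","wb"))
    cv2.imwrite(f"pics/{n}0.png",s["img"][:,:,::-1]); print(n,{k:v for k,v in s.items() if k!="img"})
print(manip.sense())
E
```

```text
scene {'fov_y': 47.625522719884, 'cx': 319.8021353609448, 'cy': 205.78068863551127, 'view': array([[-2.17281358e-02,  9.99615984e-01, -1.71980510e-02,
         2.78235840e+01],
       [-6.22981253e-01, -8.33055471e-05,  7.82236762e-01,
         3.03779418e+02],
       [ 7.81934938e-01,  2.77106100e-02,  6.22743828e-01,
        -1.45722369e+03],
       [ 0.00000000e+00,  0.00000000e+00,  0.00000000e+00,
         1.00000000e+00]])}
top {'fov_y': 43.23559179858904, 'cx': 319.1852027822898, 'cy': 196.7159292119917, 'view': array([[ 2.16774625e-02, -9.99558806e-01,  2.03047187e-02,
        -3.80404382e+01],
       [ 9.95729672e-01,  2.34084290e-02,  8.92998696e-02,
        -6.06167484e+02],
       [-8.97357726e-02,  1.82822163e-02,  9.95797797e-01,
        -1.30389003e+03],
       [ 0.00000000e+00,  0.00000000e+00,  0.00000000e+00,
         1.00000000e+00]])}
{'time': 0.1, 'joint_positions': array([ 6.33112114e+01,  1.36789675e+01, -8.09420175e-01,  7.55837244e+01,
       -8.63592543e-04,  8.99998058e+01]), 'joint_velocities': array([-0.026205  , -0.09664576,  0.07566534,  0.07029401,  0.02975299,
       -0.04908064]), 'joint_torque': array([-9.89238215e-04, -5.39719963e+01,  3.47000170e+01,  1.33425710e-02,
       -1.22539236e-04, -1.49183910e-05]), 'tcp_pos': array([235.65018976, 468.75644211, 230.74694134]), 'eef_rot': array([-1.79927888e+02,  8.63347428e-04,  1.53311407e+02]), 'ft_force': array([0.00957493, 0.01785363, 0.6803038 ]), 'torque': array([ 0.03548922, -0.02908459, -0.01580321]), 'finger_gap': 0.997889008299151}
```

View pics/scene0.png

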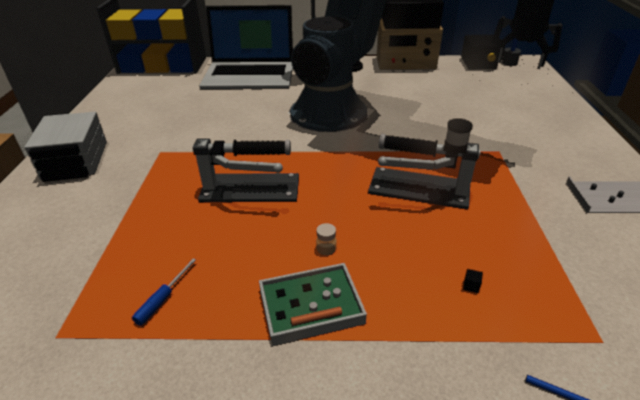

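View pics/top0.png

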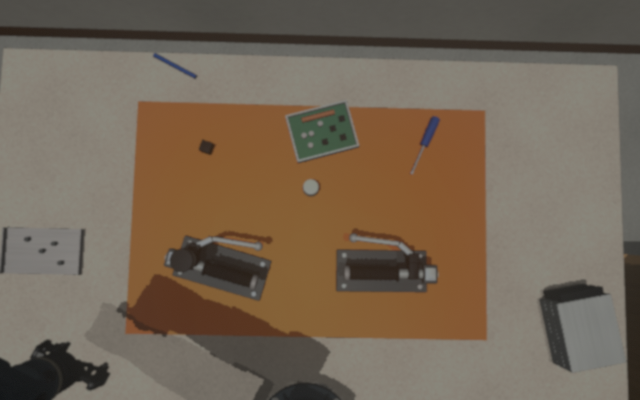

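The brake stand (with the reservoir) is at about (420,170) in the scene view and (220,265) in the top view. The clutch stand is at (250,170) and (385,268). I'll zoom in on the brake.

Run:
```python
import cv2,numpy as np,pickle
for n,(x,y,w,h) in dict(top=(150,220,133,90),scene=(355,110,133,100)).items():
    im=pickle.load(open(n+".pkl","rb"))["img"][y:y+h,x:x+w,::-1]
    im=np.clip(255*(im/255.)**0.6,0,255).astype(np.uint8)
    cv2.imwrite(f"pics/{n}_z.png",cv2.resize(im,None,fx=6,fy=6,interpolation=cv2.INTER_CUBIC))
```

```text
(no output)
```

View pics/top_z.png

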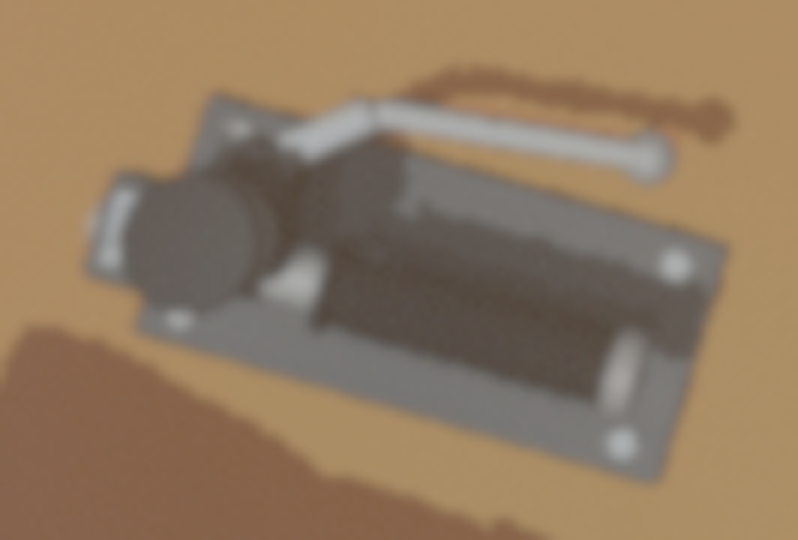

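View pics/scene_z.png

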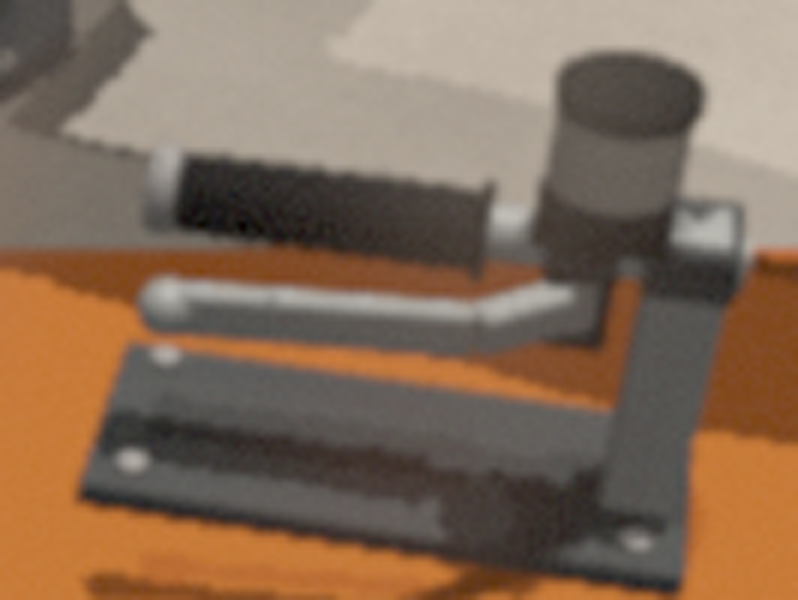

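```bash
cat > h.py <<'E'
import numpy as np,pickle
def cam(s):
    f=200/np.tan(np.radians(s["fov_y"])/2); return f,s["cx"],s["cy"],np.array(s["view"])
def ray(s,u,v):
    f,cx,cy,V=cam(s); R=V[:3,:3];t=V[:3,3]
    return -R.T@t, R.T@np.array([(u-cx)/f,-(v-cy)/f,-1])
def onz(s,u,v,z):
    o,d=ray(s,u,v); return o+d*(z-o[2])/d[2]
def tri(s1,p1,s2,p2):
    o1,d1=ray(s1,*p1);o2,d2=ray(s2,*p2)
    k=np.linalg.lstsq(np.c_[d1,-d2],o2-o1,rcond=None)[0]
    a=o1+d1*k[0];b=o2+d2*k[1]; return (a+b)/2,np.linalg.norm(a-b)
E
python3 - <<'E'
from h import *
import numpy as np
np.set_printoptions(precision=1,suppress=True)
T=pickle.load(open("top.pkl","rb"));S=pickle.load(open("scene.pkl","rb"))
t=lambda x,y:(150+(x+.5)/6-.5,220+(y+.5)/6-.5); s=lambda x,y:(355+(x+.5)/6-.5,110+(y+.5)/6-.5)
C=[onz(T,*t(*p),12) for p in((213,95),(728,245),(657,482),(135,330))]
for c in C:print(c)
print([np.linalg.norm((C[i]-C[i-1])) for i in range(4)])
c0=np.mean(C,0); ey=(C[0]+C[3]-C[1]-C[2]);yaw=np.arctan2(-ey[0],ey[1]);print("center",c0,"yaw",np.degrees(yaw))
ball=tri(T,t(648,157),S,s(165,303));lid=tri(T,t(192,242),S,s(630,92));print("ball",*ball,"lid",*lid)
cap=tri(T,t(622,371),S,s(162,190));print("cap",*cap)
R=np.array([[np.cos(yaw),-np.sin(yaw)],[np.sin(yaw),np.cos(yaw)]])
for p in(ball,lid,cap):print("stand",(p[0][:2]-c0[:2])@R)
print("scene plate corners z12",onz(S,*s(130,345),12),onz(S,*s(82,490),12),onz(S,*s(683,580),12))
print("press",c0[:2]+R@[87,-55])
print("bend/blade",[ (onz(T,*t(*p),130)[:2]-c0[:2])@R for p in((375,110),(300,145),(648,157))])
print("jar",onz(T,311,187,55))
E
```

```text
[497.5 326.7  12. ]
[436.9  98.9  12. ]
[333.7 126.6  12. ]
[394.7 355.9  12. ]
[np.float64(106.94695382714298), np.float64(235.7815569877764), np.float64(106.81361363476216), np.float64(237.22781479750194)]
center [415.7 227.   12. ] yaw -14.898175811491708
ball [475.5 123.6 120.2] 1.201510871542141 lid [440.4 289.6 187.7] 0.4783308147079845
cap [389.5 130.7 117.8] 2.7584923397000907
stand [ 84.4 -84.5]
stand [ 7.8 66.8]
stand [ -0.5 -99.8]
scene plate corners z12 [341.  126.8  12. ] [446.2  99.5  12. ] [504.4 326.6  12. ]
press [485.6 151.5]
bend/blade [array([72.3, 25.5]), array([50.6, 50.1]), array([ 84.6, -84.9])]
jar [629.1  -2.1  55. ]
```

The stand fits: the plate measures 107 x 236 mm, the lid is at (7.8, 66.8) and the ball is at z = 120. I'll shut the fingers, rise, and go to a point outside the lever.

Request:
apply_moves([
  [0, 0, 0, -0.6, 0],
  [0, -0.8, -0.3, -0.8, -0.3],
  [0, -1.7, -0.7, -0.8, -0.6],
  [0, -2.6, -1.05, -0.8, -1],
  [0, -3.5, -1.4, -0.8, -1.4],
  [0, -4.4, -1.75, -0.8, -1.8],
  [0, -5.3, -2.1, -0.8, -2.1],
  [0, -6.2, -2.5, -0.8, -2.36],
], grip_force=60)

```text
time: 0.9
tcp_pos: [457.5, 216.2, 270.7]
eef_rot: [-179.9, -0.0, 165.2]
ft_force: [-0.0, 0.1, -0.0]
finger_gap: 0.003
```

```bash
cat >> h.py <<'E'
def status(tgt=None,w=True):
    """stand coords of tool, tool-unit shift to stand target (x,y,z)"""
    from rig import manip
    from scipy.spatial.transform import Rotation as Ro
    q=manip.sense(); Rt=Ro.from_euler('xyz',q["eef_rot"],degrees=True).as_matrix()
    y=np.radians(-14.9);R=np.array([[np.cos(y),-np.sin(y),0],[np.sin(y),np.cos(y),0],[0,0,1]])
    o=np.array([415.7,227,0]); p=q["tcp_pos"]
    print("t",q["time"],"tcp",p.round(1),"stand",(R.T@(p-o)).round(1),"rot",q["eef_rot"].round(2),"Fstand",(R.T@q["ft_force"]).round(2),"gap",round(q["finger_gap"],3))
    if tgt is not None: print("shift",(Rt.T@(o+R@np.array(tgt,float)-p)/50).round(3),"turn",round((q["eef_rot"][2]-165.1)/5,2))
    return q
E
python3 -c "
from h import *
status((130,-55,180))"
```

```text
t 0.9 tcp [457.5 216.2 270.7] stand [ 43.1   0.4 270.7] rot [-1.7993e+02 -2.0000e-02  1.6518e+02] Fstand [-0.07  0.1  -0.03] gap 0.003
shift [-1.737 -1.107  1.815] turn 0.02
```

Request:
apply_moves([
  [0, -0.6, -0.4, 0, 0],
  [0, -1.2, -0.8, 0, 0],
  [0, -1.74, -1.1, 0.2, 0],
  [0, -1.74, -1.1, 0.8, 0],
  [0, -1.74, -1.1, 1.6, 0],
  [0, -1.74, -1.1, 2.4, 0],
  [0, -1.74, -1.1, 3.0, 0],
  [0, -1.74, -1.1, 3.2, 0],
])

```text
time: 1.7
tcp_pos: [525.3, 140.0, 107.5]
eef_rot: [-179.8, -0.3, 165.2]
ft_force: [-0.1, 0.3, -1.0]
finger_gap: -0.004
```

Run:
```python
from h import *
from rig import manip
import cv2
status((100,-55,107))
for n in("top","scene"):
    s=manip.snapshot(n);pickle.dump(s,open(n+"1.pkl","wb"))
    x,y,w,h=dict(top=(150,180,160,130),scene=(335,60,160,150))[n]
    im=s["img"][y:y+h,x:x+w,::-1];im=np.clip(255*(im/255.)**0.6,0,255).astype(np.uint8)
    cv2.imwrite(f"pics/{n}_1.png",cv2.resize(im,None,fx=4,fy=4,interpolation=cv2.INTER_CUBIC))
```

```text
t 1.7 tcp [525.3 140.  107.5] stand [128.3 -55.9 107.5] rot [-179.77   -0.29  165.18] Fstand [-0.17  0.23 -0.96] gap -0.004
shift [0.565 0.019 0.013] turn 0.02
```

View pics/top_1.png

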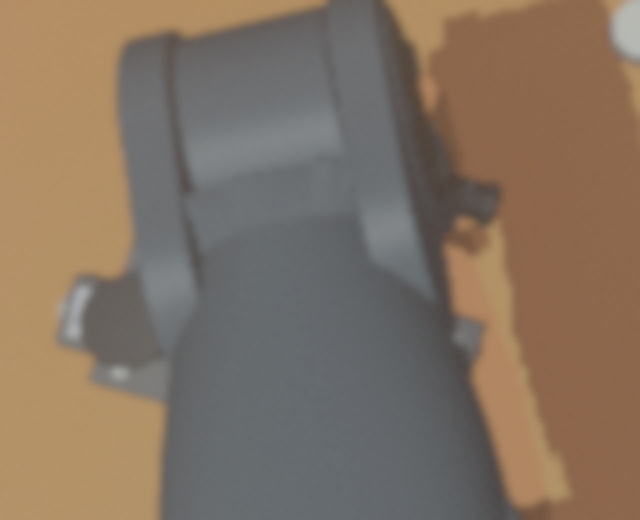

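View pics/scene_1.png

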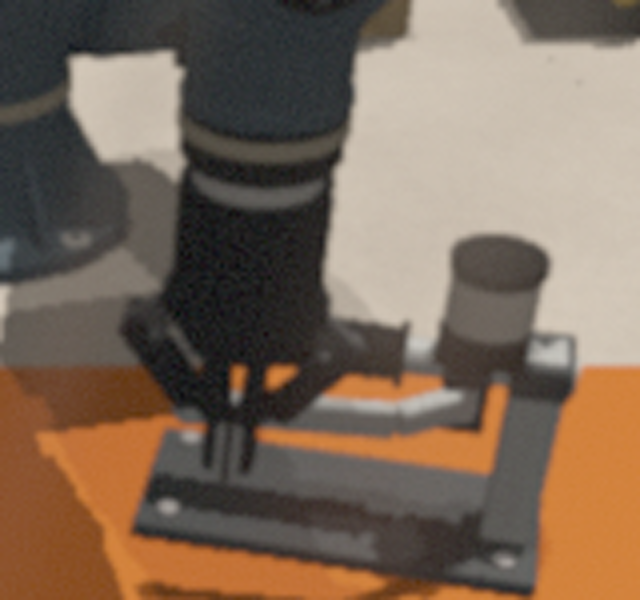

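Request:
apply_moves([
  [0, 0.2, 0.02, -0.05, 0],
  [0, 0.4, 0.02, -0.1, 0],
  [0, 0.5, 0.02, -0.1, 0],
  [0, 0.58, 0.02, -0.1, 0],
  [0, 0.64, 0.02, -0.1, 0],
  [0, 0.7, 0.0, -0.1, 0],
  [0, 0.76, -0.02, -0.1, 0],
  [0, 0.8, -0.02, -0.1, 0],
])

```text
time: 2.6
tcp_pos: [487.8, 149.4, 115.0]
eef_rot: [-179.8, -0.1, 165.2]
ft_force: [3.3, -2.7, 1.6]
finger_gap: -0.0
```

```bash
python3 -c "
from h import *
status((75,-61,112))"
```

```text
t 2.6 tcp [487.8 149.4 115. ] stand [ 89.6 -56.4 115. ] rot [-1.7984e+02 -1.1000e-01  1.6517e+02] Fstand [ 3.87 -1.74  1.58] gap -0.0
shift [ 0.293 -0.091  0.061] turn 0.01
```

Request:
apply_moves([
  [0, 0.04, -0.01, 0.02, 0],
  [0, 0.08, -0.02, 0.03, 0],
  [0, 0.12, -0.03, 0.03, 0],
  [0, 0.16, -0.045, 0.03, 0],
  [0, 0.2, -0.06, 0.03, 0],
  [0, 0.24, -0.07, 0.03, 0],
  [0, 0.28, -0.08, 0.03, 0],
  [0, 0.3, -0.08, 0.03, 0],
])

```text
time: 3.4
tcp_pos: [472.1, 149.5, 113.5]
eef_rot: [-179.8, -0.1, 165.2]
ft_force: [4.9, 0.8, -0.8]
finger_gap: 0.001
```

```bash
python3 -c "
from h import *
status((70,-62,113))"
```

```text
t 3.4 tcp [472.1 149.5 113.5] stand [ 74.5 -60.4 113.5] rot [-1.7984e+02 -1.1000e-01  1.6517e+02] Fstand [ 4.56  2.03 -0.8 ] gap 0.001
shift [ 0.09  -0.032  0.01 ] turn 0.01
```

Request:
apply_moves([
  [0, 0.01, 0, 0, 0],
  [0, 0.02, -0.01, 0, 0],
  [0, 0.03, -0.01, 0, 0],
  [0, 0.04, -0.015, 0, 0],
  [0, 0.05, -0.02, 0, 0],
  [0, 0.05, -0.02, 0, 0],
  [0, 0.05, -0.02, 0, 0],
  [0, 0.05, -0.02, 0, 0],
])

```text
time: 4.2
tcp_pos: [469.5, 149.2, 113.5]
eef_rot: [-179.8, -0.1, 165.2]
ft_force: [5.1, 1.1, 1.6]
finger_gap: -0.003
```

```bash
python3 -c "
from h import *
status((70,-62,113))"
```

```text
t 4.2 tcp [469.5 149.2 113.5] stand [ 72.  -61.4 113.5] rot [-1.7985e+02 -1.1000e-01  1.6517e+02] Fstand [4.66 2.37 1.6 ] gap -0.003
shift [ 0.041 -0.013  0.011] turn 0.01
```

Request:
apply_moves([
  [0, 0.01, 0, 0, 0],
  [0, 0.02, -0.005, 0, 0],
  [0, 0.03, -0.01, 0, 0],
  [0, 0.04, -0.01, 0, 0],
  [0, 0.04, -0.01, 0, 0],
  [0, 0.04, -0.01, 0, 0],
  [0, 0.04, -0.01, 0, 0],
  [0, 0.04, -0.01, 0, 0],
])

```text
time: 5.0
tcp_pos: [467.5, 149.2, 113.6]
eef_rot: [-179.8, -0.1, 165.2]
ft_force: [4.0, -0.3, 0.3]
finger_gap: -0.0
```

```bash
python3 -c "
from h import *
status((70,-62,113))"
```

```text
t 5.0 tcp [467.5 149.2 113.6] stand [ 70.1 -61.9 113.6] rot [-1.7984e+02 -1.1000e-01  1.6517e+02] Fstand [3.97 0.8  0.34] gap -0.0
shift [ 0.001 -0.002  0.011] turn 0.01
```

Request:
apply_moves([
  [0, 0.01, 0, 0, 0],
  [0, 0.02, -0.005, 0, 0],
  [0, 0.03, -0.01, 0, 0],
  [0, 0.03, -0.01, 0, 0],
  [0, 0.03, -0.01, 0, 0],
  [0, 0.03, -0.01, 0, 0],
  [0, 0.03, -0.01, 0, 0],
  [0, 0.03, -0.01, 0, 0],
])

```text
time: 5.8
tcp_pos: [466.4, 149.3, 113.6]
eef_rot: [-179.9, -0.1, 165.2]
ft_force: [5.8, 1.3, -0.5]
finger_gap: -0.0
```

Run:
```python
from h import *
from rig import manip
import cv2
status((70,-62,113))
for n in("top","scene"):
    s=manip.snapshot(n);pickle.dump(s,open(n+"2.pkl","wb"))
    x,y,w,h=dict(top=(150,180,160,130),scene=(345,110,133,100))[n]
    im=s["img"][y:y+h,x:x+w,::-1];im=np.clip(255*(im/255.)**0.5,0,255).astype(np.uint8)
    k=4 if n=="top" else 6
    cv2.imwrite(f"pics/{n}_2.png",cv2.resize(im,None,fx=k,fy=k,interpolation=cv2.INTER_CUBIC))
```

```text
t 5.8 tcp [466.4 149.3 113.6] stand [ 69.  -62.1 113.6] rot [-1.7987e+02 -6.0000e-02  1.6517e+02] Fstand [ 5.23  2.77 -0.48] gap -0.0
shift [-0.02   0.002  0.013] turn 0.01
```

View pics/scene_2.png

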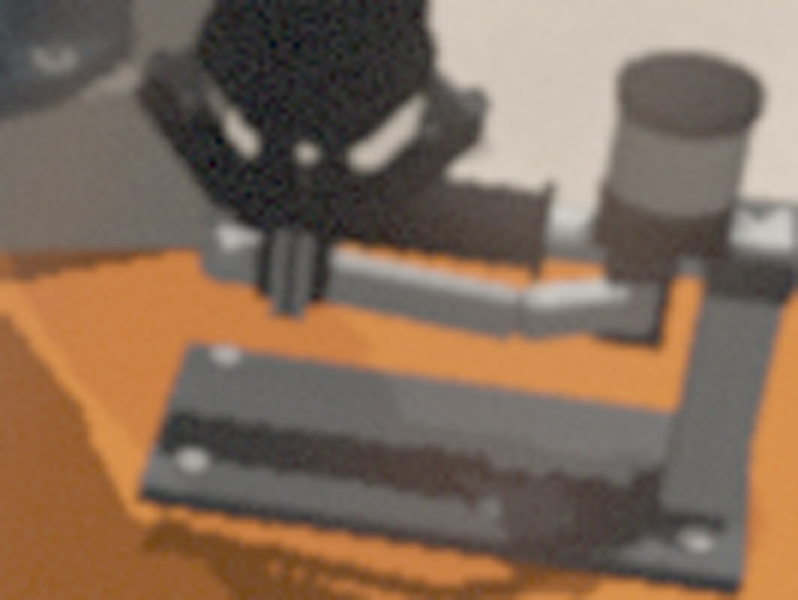

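The lever is well in (ball at about (225,250) in the zoom, gap to the grip remaining), but the force shows no stop yet. I'll keep going in half-millimetre steps.

Request:
apply_moves([
  [0, 0.01, 0, 0, 0],
  [0, 0.01, -0.005, 0, 0],
  [0, 0.02, -0.01, 0, 0],
  [0, 0.02, -0.01, 0, 0],
  [0, 0.03, -0.01, 0, 0],
  [0, 0.03, -0.01, 0, 0],
  [0, 0.03, -0.01, 0, 0],
  [0, 0.03, -0.01, 0, 0],
])

```text
time: 6.7
tcp_pos: [466.1, 149.3, 113.8]
eef_rot: [-179.9, 0.1, 165.2]
ft_force: [10.4, 0.7, -2.2]
finger_gap: -0.0
```

Run:
```python
from h import *
np.set_printoptions(precision=1,suppress=True)
status((70,-62,113))
S=pickle.load(open("scene2.pkl","rb"))
y=np.radians(-14.9);R=np.array([[np.cos(y),-np.sin(y)],[np.sin(y),np.cos(y)]])
for p in((222,250),(230,255)):
    b=(onz(S,345+p[0]/6-.4,110+p[1]/6-.4,120)[:2]-[415.7,227])@R; r=b-[40,60]; print(b,np.arctan2(-144.5,44.4)-np.arctan2(r[1],r[0]),np.hypot(*r))
```

```text
t 6.7 tcp [466.1 149.3 113.8] stand [ 68.7 -62.1 113.8] rot [-179.9    0.1  165.2] Fstand [ 9.9  3.4 -2.2] gap -0.0
shift [-0.  0.  0.] turn 0.01
[ 47.9 -92.7] 0.24640939946155593 152.86663160059445
[ 50.7 -89.1] 0.22655251949789146 149.48333973086613
```

The stop is reached: force rose from 5 to 10 N, the TCP stalled, and the picture gives an angle of about 0.24. Now I'll hold.

Request:
apply_moves([
  [0, 0.02, 0, 0, 0],
  [0, 0.02, 0, 0, 0],
  [0, 0.02, 0, 0, 0],
  [0, 0.02, 0, 0, 0],
  [0, 0.02, 0, 0, 0],
  [0, 0.02, 0, 0, 0],
  [0, 0.02, 0, 0, 0],
  [0, 0.02, 0, 0, 0],
])

```text
time: 7.5
tcp_pos: [466.2, 149.4, 113.8]
eef_rot: [-179.9, 0.2, 165.1]
ft_force: [8.5, -0.9, -2.8]
finger_gap: 0.003
```

Request:
apply_moves([
  [0, 0.02, 0, 0, 0],
  [0, 0.02, 0, 0, 0],
  [0, 0.02, 0, 0, 0],
  [0, 0.02, 0, 0, 0],
  [0, 0.02, 0, 0, 0],
  [0, 0.02, 0, 0, 0],
  [0, 0.02, 0, 0, 0],
  [0, 0.02, 0, 0, 0],
])

```text
time: 8.3
tcp_pos: [466.2, 149.4, 113.8]
eef_rot: [-179.9, 0.3, 165.1]
ft_force: [8.6, -0.8, -2.7]
finger_gap: -0.004
```

Request:
apply_moves([
  [0, 0.02, 0, 0, 0],
  [0, 0.02, 0, 0, 0],
  [0, 0.02, 0, 0, 0],
  [0, 0.02, 0, 0, 0],
  [0, 0.02, 0, 0, 0],
  [0, 0.02, 0, 0, 0],
  [0, 0.02, 0, 0, 0],
  [0, 0.02, 0, 0, 0],
])

```text
time: 9.1
tcp_pos: [466.2, 149.4, 113.8]
eef_rot: [-179.9, 0.4, 165.1]
ft_force: [9.1, -2.4, -3.1]
finger_gap: -0.002
```

```bash
python3 -c "
from h import *
status((100,-54,113))"
```

```text
t 9.1 tcp [466.2 149.4 113.8] stand [ 68.8 -62.  113.8] rot [-179.89    0.39  165.09] Fstand [ 9.39 -0.01 -3.05] gap -0.002
shift [-0.624  0.161  0.021] turn -0.0
```

Held at about 9 N for 2.4 s. Next I'll ease out at about 25 mm/s.

Request:
apply_moves([
  [0, 0, 0, 0, 0],
  [0, -0.04, 0.01, 0, 0],
  [0, -0.08, 0.02, 0, 0],
  [0, -0.12, 0.03, 0, 0],
  [0, -0.16, 0.05, 0, 0],
  [0, -0.2, 0.06, 0, 0],
  [0, -0.24, 0.07, 0, 0],
  [0, -0.28, 0.08, 0, 0],
])

```text
time: 9.9
tcp_pos: [480.5, 148.9, 113.7]
eef_rot: [-179.8, 0.4, 165.1]
ft_force: [3.7, -3.7, 0.2]
finger_gap: 0.001
```

Request:
apply_moves([
  [0, -0.04, 0.01, 0, 0],
  [0, -0.08, 0.02, 0, 0],
  [0, -0.12, 0.03, 0, 0],
  [0, -0.16, 0.04, 0, 0],
  [0, -0.2, 0.05, 0, 0],
  [0, -0.24, 0.06, 0, 0],
  [0, -0.28, 0.07, 0, 0],
  [0, -0.32, 0.08, 0, 0],
])

```text
time: 10.7
tcp_pos: [496.9, 148.6, 113.7]
eef_rot: [-179.8, 0.3, 165.1]
ft_force: [0.2, -0.4, 0.4]
finger_gap: -0.003
```

```bash
python3 -c "
from h import *
status((130,-54,113))"
```

```text
t 10.7 tcp [496.9 148.6 113.7] stand [ 98.7 -54.9 113.7] rot [-179.78    0.34  165.07] Fstand [ 0.33 -0.35  0.35] gap -0.003
shift [-0.626  0.018  0.018] turn -0.01
```

Force is back to about 0 at x = 98.7, so the lever is at rest. I'll move clear and rise.

Request:
apply_moves([
  [0, -0.06, 0, 0, 0],
  [0, -0.2, 0, 0, 0],
  [0, -0.5, 0, 0, 0],
  [0, -0.8, 0, 0, 0],
  [0, -0.9, 0, -0.3, 0],
  [0, -0.9, 0, -1.0, 0],
  [0, -0.9, 0, -1.7, 0],
  [0, -0.9, 0, -2.4, 0],
])

```text
time: 11.5
tcp_pos: [539.8, 137.3, 235.0]
eef_rot: [-179.8, 0.3, 165.1]
ft_force: [0.9, 0.6, 0.4]
finger_gap: 0.005
```

Request:
apply_moves([
  [0, -0.3, 0.3, -0.5, 0],
  [0, -0.6, 0.8, -0.8, 0],
  [0, -0.6, 1.6, -0.8, 0],
  [0, -0.6, 2.4, -0.8, 0],
  [0, -0.6, 3.2, -0.8, 0],
  [0, -0.6, 3.6, -0.8, 0],
  [0, -0.6, 3.6, -0.8, 0],
  [0, -0.6, 3.6, -0.8, 0],
])

```text
time: 12.3
tcp_pos: [615.0, 303.6, 273.6]
eef_rot: [-179.7, 0.2, 165.1]
ft_force: [-0.3, -0.1, 0.3]
finger_gap: -0.007
```

Run:
```python
from h import *
from rig import manip
import cv2
status()
a=[]
for n in("top","scene"):
    s=manip.snapshot(n);pickle.dump(s,open(n+"3.pkl","wb"));cv2.imwrite(f"pics/{n}_3.png",s["img"][:,:,::-1])
```

```text
t 12.3 tcp [615.  303.6 273.6] stand [172.9 125.3 273.6] rot [-179.68    0.25  165.1 ] Fstand [-0.23 -0.2   0.26] gap -0.007
```

View pics/scene_3.png

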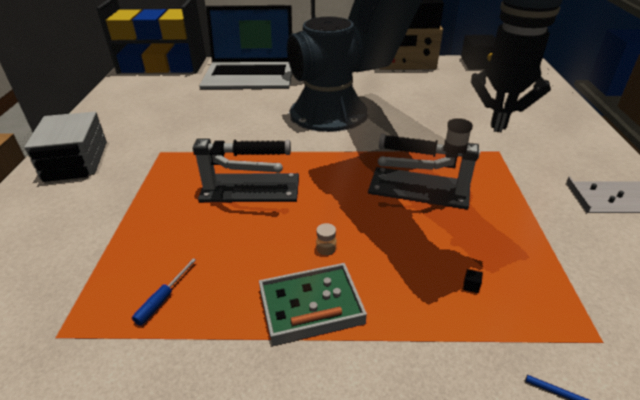

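View pics/top_3.png

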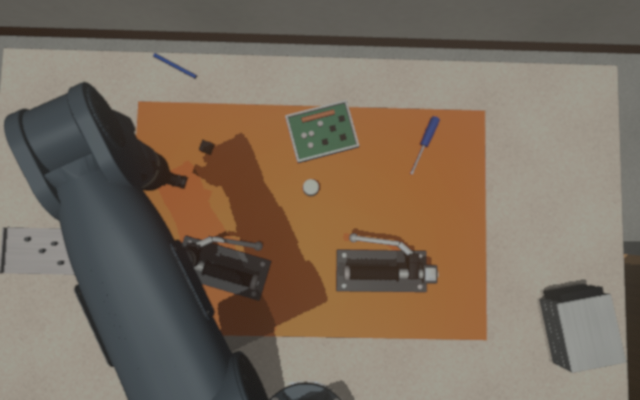

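The brake lever's ball is back at about (382,162) in the scene view and (258,246) in the top view, the same as at the start. The clutch lever, tray, relay (207,147), jar (311,187) and screwdriver haven't moved, and the arm is clear.

```bash
python3 -c "
from rig import manip
q=manip.sense();print(q['joint_velocities'].round(2),q['ft_force'].round(2))
print(manip.close_job())"
```

```text
[-0.37 -0.63 -0.2  -0.13  0.12  0.05] [-1.18 -0.43  0.2 ]
the job is handed in; nothing more can be done
None
```

The brake lever was pressed to its stop, held there for over 2 s, and eased back to rest. The job was handed in after about 12.4 s of the 48 s, and no verdict is reported.

- **Press:** I used the sides of the shut fingertips, both fingers together, at the press point. At the stop the wrist force rose from about 5 N to 10 N and the tool stalled. The picture gave 0.23 to 0.25 rad, against the stop at 0.24.
- **Hold:** the force stayed at about 9 N for 2.4 s, well under the 38 N limit.
- **Release:** the tool backed out at about 20 mm/s, under 0.2 rad/s at the lever. The force fell to about 0 where contact had been expected, and I then moved clear and up.
- **Last checks:** by eye, the final pictures show both levers at their start positions and the tray, relay, jar and screwdriver unmoved. Nothing touched the robot.
- **Disagreements:** the base-plate corners differed by about 7 to 9 mm along x between the two views, so I judged contact and the stop by force. The plate also measured about 3 mm short on each side. The force readings carry about 1 to 2 N of noise.

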